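Free the pinched locating block

ROBOT

A 6-joint arm with a two-finger parallel gripper is mounted at the origin on the work surface. World frame = base frame: x ahead of the robot, y to its left, z up, the work surface at z = 0. Lengths are in m, angles in degrees, forces in N, time in s.
With the tool pointing down it reaches from about 0.375 to 0.925 m from the base axis. Payload 5.7 kg.
Tool frame: the origin (TCP) lies on the centre line of the jaws, within the pads' length; the fingertips stand 19 mm ahead of it and the grasp point (between the pads) is the TCP; z points along the fingers, y is the line along which they close (so a half turn about z gives the same grasp; the last joint's range is limited). The gripper opens to 88 mm and grips with 3 to 60 N. Pads are 20 mm wide; open, the fingers measure 115 mm over their backs; the gripper's body (75 mm by 178 mm) begins 61 mm behind the grasp point.
Start: joints at [60.785, 20.558, 86.54, -0, 72.909, -6.595], TCP at [0.231, 0.554, 0.242] pointing down, gripper open.
Joint ranges: [-170.27, 170.27], [-57.76, 135], [12.27, 136.19], [-55.21, 235.2], [11.17, 155.16], [-170.74, 170.74]. Speed limits (degrees/s): [136.94, 136.94, 180, 180, 180, 180].

INTERFACE

Orientations are given as a 3x3 rotation matrix whose columns are the frame's x, y, z axes.
In Python, from station import manip gives the robot as it stands. The module is installed in compiled form; this text tells all that it offers.
- The arm moves only by the tool step_arm, never from a script. Its argument "plan" is a list of rows, each a list of 3 entries, a list of its own where there are three numbers: the shift along the tool's x, y, z normalised to -1 to 1, where 1 is 0.2 m, then the turn, a rotation vector about the tool's x, y, z normalised to -1 to 1, where 1 is 45 degrees, then the opening, from -1 (shut) to 1 (fully open), so that 0 is half open. In form: [[[tx, ty, tz], [ax, ay, az], claw], ...]. A call has 1 to 5 rows; each row shifts and turns the commanded pose from where the row before left it, along the tool's axes as they then stand; what a row does not reach is not made up. A row lasts 1/8 s, in which the tool goes at most 62.5 mm and 10.7 degrees, less where a joint would pass 70% of its speed; a pose out of reach is approached as far as the arm can. A call with a number of a shift or a turn outside -1 to 1 is refused whole. A call with a gripper value outside its range is refused whole. The fingers move at their own pace and stop on an object; the grip force is fixed at half the most. Time passes only in rows, so rows that do not move let the fingers close. It gives the time, the measured TCP pose, the force, the opening and the grip force at its end, in the units of the state.
- manip.sense(): the state, without advancing time (a new reading comes with each control period).
- manip.camera(name): name is "scene" or "top" or "wrist"; returns a dict with "image" (420x560x3 uint8, red, green, blue), "intrinsics" (3x3 intrinsics, pixels), "extrinsics" (4x4, takes a point from camera to world coordinates); the wrist camera has in their place "T_tool_cam" (4x4, takes a point from camera to tool coordinates, whose origin is the TCP and whose axes are the flange's). Camera axes: x right, y down, z forward; pixel columns grow to the right and rows downward; lengths in m; the calibration is good to about 2 mm. A picture is of the moment at which its call begins: read the wrist's pose just before it. There is no depth.
- manip.close_job(): hands the job in; it is judged then, once.
The state is a dict: "time": time; "joint_pos": joint angles; "qvel": joint speeds; "effort": joint torques, N m; "tcp_pos": TCP position; "tool_rot": TCP orientation; "contact_force": force on the tool from outside, world axes, zero at the start; "moment": the same for the moment, N m; "width": finger opening in m; "finger_force": force on a finger pad.
Only numpy, scipy, OpenCV 4.12 (cv2) and the standard library are available. Lean on these libraries where they do the work, as an engineer would, in place of code of your own. Each camera call takes 0.05 s, during which the arm holds its last target. There are 200 camera calls.

TASK

On the screen-press clamp, lift the keeper bar off the sprung seat and lay it crosswise on the narrow raised wooden rest, upright and released. Then take the locating block by its stem and, instead of dragging it straight up, rock it from side to side by several degrees in its pinching jaws, to the left first and then to the right (as seen from the robot) and so on, a little higher each time, until it works free. Finish while holding it upright and still over its seat, just clear of the jaws (a couple of centimetres above their yellow housings), without disturbing the other things on the table.

Things in the scene. Friction and masses are not known exactly. Their poses are not given: they have to be found in the camera images.
- seat: Fixed clamp seat: aluminium base plate 100 x 150 x 15 mm (x, y, z); origin at the centre of its underside, on the table, z up. Two yellow jaw housings on it, 90 mm long in x, 26 to 64 mm from the centre in +y and in -y, tops 55 mm above the origin; black knobs at the y ends reach 88 mm. Low end cheeks stop the block's foot 2 mm away in x. Position and yaw change from start to start
- jaws (a point): Point midway between the seat's two steel round-nosed spring jaws, 33 mm above the seat's origin. The noses, 36 mm long in x, pinch the block's foot on its +y and -y sides (20 mm either side of this point) with about 30 N each, spring 4 N per mm, retracting up to 5 mm. Friction alone holds the block: about 45 N straight up, under 20 N when rocked at the stem
- locator: Loose aluminium locating block, 0.4 kg: foot 70 x 40 x 36 mm (x, y, z), on its middle a grip stem 20 mm thick in x, 34 mm wide in y, from 36 to 120 mm above the underside. Origin: centre of the underside. At the start upright in the seat, axes parallel to the seat's, underside on the base plate (15 mm above the seat's origin). Left is its top leaning to the seat's +y, right to -y
- locator_top (a point): Centre of the top face of the locating block's stem, 120 mm above its origin. The jaws lose hold of the block once its underside is about 24 mm above the base plate; rocked about one jaw by 0.1 rad its other side rises 4 mm
- keeper: Loose steel keeper, 0.16 kg: crossbar 16 x 112 x 12 mm (x, y, z) with an upright tab on its middle, 16 mm in x, 30 mm in y, from 12 to 52 mm above the underside. Origin: centre of the bar's underside. At the start it lies across both yellow housings at the seat's x = -27 mm, along the seat's y, between 5 mm high ribs, over the block's foot and 9 mm clear of the stem
- rest: Fixed narrow rest: steel foot plate 100 x 80 x 8 mm with an upright wooden wall 84 mm long in x, 28 mm thick in y, flat top 70 mm above the origin. Origin: centre of the underside. The keeper is laid across the wall's top, bar along the rest's y. Position and yaw change from start to start, left or right of the seat
- tape: Bystander: roll of paper tape, 68 mm across, 24 mm high, lying flat; origin at the centre of its underside
- ink_jar: Bystander: blue ink jar with white cap, 66 mm across, 100 mm high; origin at the centre of its underside
- squeegee: Bystander: wooden squeegee lying flat, 50 x 200 x 24 mm with a rubber blade; origin at the underside
- spatula: Bystander: ink spatula lying flat
- wrench: Bystander: steel wrench lying flat
- tub: Bystander: empty pale tub, 100 mm across, 85 mm high; origin at the centre of its underside
- spare_knob: Bystander: black clamp knob 40 mm across, lying with its stud up, 42 mm high
There are look-alikes about, which are no part of the job. What is shaped like the keeper but blue is not meant.

How it is judged (in metres and radians):
On the way, in this order (a step that is already met when the one before it is completed fails the run):
1. The keeper lies across the top of the rest, upright, released and at rest (z of keeper in the frame of rest between 0.067 and 0.074 m and x of keeper in the frame of rest between -0.042 and 0.042 m and y of keeper in the frame of rest between -0.014 and 0.014 m and angle between keeper's own z axis and vertical below 0.1 rad and angle between the y axis of keeper and the y axis of rest, either way round below 0.44 rad and contact force between keeper and rest above 0.3 N and contact force between keeper and the arm below 0.1 N and contact force between keeper and the fingers below 0.1 N and linear speed of keeper below 0.02 m/s), for 0.2 s.
2. The locating block, still pinched, leans towards the seat's +y (z of locator in the frame of seat below 0.036 m and angle between locator's own z axis and vertical above 0.06 rad and y of locator_top in the frame of seat above 0.003 m).
3. The locating block, still pinched, leans towards the seat's -y (z of locator in the frame of seat below 0.036 m and angle between locator's own z axis and vertical above 0.06 rad and y of locator_top in the frame of seat below -0.003 m).
At the end, for the whole second after the job is handed in: The gripper still holds the block upright (10 degrees), still, over its seat (30 mm), underside 2 to 50 mm above the yellow housings, touching neither seat nor keeper; the keeper lies released across the rest (within 25 degrees of crosswise, its middle over the wall) (all of step 1 and z of locator in the frame of seat between 0.057 and 0.105 m and horizontal distance between locator and seat below 0.03 m and angle between locator's own z axis and vertical below 0.17 rad and linear speed of locator below 0.02 m/s and contact force between locator and the fingers above 2 N and contact force between locator and seat below 0.1 N and contact force between locator and keeper below 0.1 N); the arm keeps its last pose, push and grip.
It fails at once if A bystander is moved by more than 30 mm (distance of any of tape, ink_jar, squeegee, spatula, wrench, tub, spare_knob from where it was at the start of the episode above 0.03 m).
It also fails if it takes over 58 s, if anything falls off the work surface, if the arm or the gripper's body presses on something with over 40 N, if the wrist force passes 120 N, or if a joint passes its speed limit or range.

## Working session

There is one attempt and no reset: what is moved stays moved. The work goes in short steps, Python scripts to look and compute and a tool call to move; the robot and the scene stay as the last step left them, time stands still between calls to the robot, and variables do not carry over. Pictures are saved under pics/ and viewed, at most 10 in all, crops included, and the job is handed in when it is done.

Besides the shell and the picture viewer there is one more tool, called after "Call:" as name(argument=value, ...) on one line, values as JSON. step_arm: Moves the arm, as the interface text tells. Scaled input: -1 to 1 covers 0.2 m each way for a shift and 45 degrees each way for a turn. Its arguments: {"type":"object","properties":{"plan":{"type":"array","items":{"type":"array"}}},"required":["plan"]}

```bash
mkdir -p pics; cat > h.py <<'E'
import numpy as np, cv2
from station import manip
def snap(n,f):
    s=manip.sense(); c=manip.camera(n); cv2.imwrite('pics/'+f+'.png',c['image'][:,:,::-1])
    if n=='wrist':
        T=np.eye(4);T[:3,:3]=np.array(s['tool_rot']);T[:3,3]=s['tcp_pos'];E=T@np.array(c['T_tool_cam'])
    else: E=np.array(c['extrinsics'])
    np.savez('pics/'+f+'.npz',K=c['intrinsics'],E=E,img=c['image']); return c
def load(f):
    d=np.load('pics/'+f+'.npz'); return d['K'],d['E'],d['img']
def ray(f,uv):
    K,E,_=load(f); d=E[:3,:3]@np.linalg.inv(K)@np.array([uv[0],uv[1],1.]); return E[:3,3],d/np.linalg.norm(d)
def onz(f,uv,z):
    o,d=ray(f,uv); return o+d*(z-o[2])/d[2]
def tri(obs):
    A=np.zeros((3,3));b=np.zeros(3);R=[ray(*x) for x in obs]
    for o,d in R: P=np.eye(3)-np.outer(d,d);A+=P;b+=P@o
    p=np.linalg.solve(A,b); return p,[round(float(np.linalg.norm((np.eye(3)-np.outer(d,d))@(p-o))),4) for o,d in R]
def proj(f,p):
    K,E,_=load(f); q=K@(np.linalg.inv(E)@np.append(p,1))[:3]; return q[:2]/q[2]
E
python3 - <<'E'
from h import *
for n in('scene','top'):
    snap(n,n+'0'); K,Ex,_=load(n+'0'); print(K.round(1),Ex.round(3))
a=cv2.imread('pics/scene0.png');cv2.imwrite('pics/s0.png',cv2.resize(a,(800,600)))
a=cv2.imread('pics/top0.png');cv2.imwrite('pics/t0.png',cv2.resize(a,(800,600)))
s=manip.sense();print(s)
E
```

```text
[[502.3   0.  273.5]
 [  0.  502.3 200.9]
 [  0.    0.    1. ]] [[ 1.630e-01  6.520e-01 -7.410e-01  1.556e+00]
 [ 9.870e-01 -1.090e-01  1.220e-01 -2.050e-01]
 [-1.000e-03 -7.510e-01 -6.610e-01  1.051e+00]
 [ 0.000e+00  0.000e+00  0.000e+00  1.000e+00]]
[[528.5   0.  281.8]
 [  0.  528.5 215. ]
 [  0.    0.    1. ]] [[-4.000e-03 -9.900e-01  1.380e-01  3.580e-01]
 [-1.000e+00  4.000e-03 -1.000e-03 -7.000e-03]
 [ 1.000e-03 -1.380e-01 -9.900e-01  1.321e+00]
 [ 0.000e+00  0.000e+00  0.000e+00  1.000e+00]]
{'time': 0.1, 'joint_pos': array([ 6.07875666e+01,  2.05940050e+01,  8.65917564e+01,  4.34379117e-04,
        7.29099607e+01, -6.59418964e+00]), 'qvel': array([ 0.01235066, -0.10149699, -0.03653655,  0.01766155,  0.01774805,
       -0.03962975]), 'effort': array([ 2.33653655e-04, -5.16349733e+01, -2.71409065e+01,  6.78406656e-02,
        2.76484253e-02, -5.34981450e-05]), 'tcp_pos': array([0.23046167, 0.55333227, 0.24089844]), 'tool_rot': array([[-9.23086864e-01,  3.84590647e-01, -8.21692316e-04],
       [ 3.84591473e-01,  9.23085740e-01, -1.45464833e-03],
       [ 1.99048318e-04, -1.65878262e-03, -9.99998604e-01]]), 'contact_force': array([-0.19607641,  0.16155391, -0.21613392]), 'moment': array([ 0.01467482, -0.00610875,  0.03328556]), 'finger_force': 0.0, 'width': 0.08800363602401734}
```

View pics/s0.png

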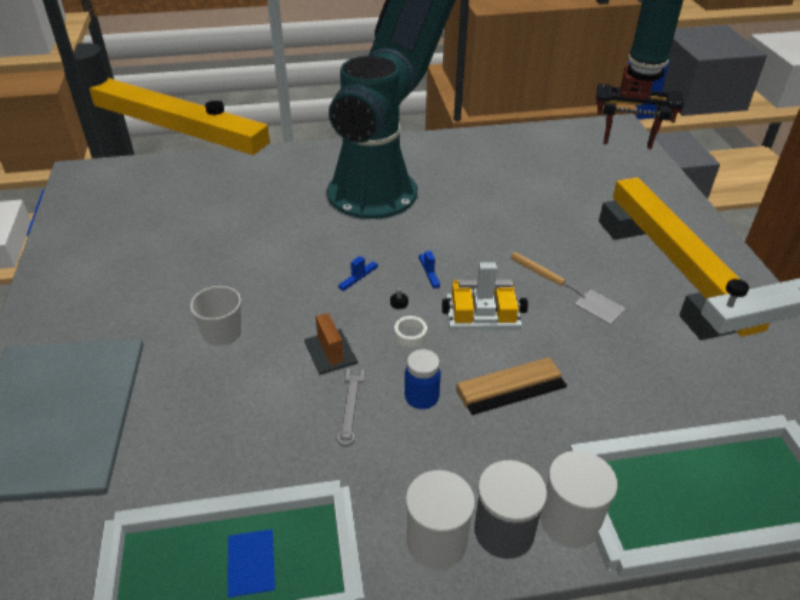

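View pics/t0.png

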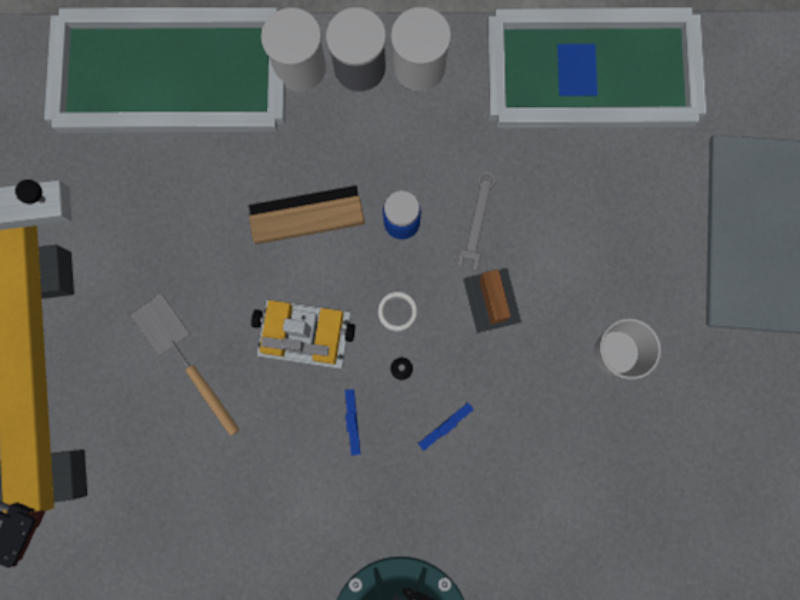

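The scene view shows the seat at (487,300), the keeper bar behind its stem, and the rest at (330,340). In the top view the seat is at (303,335), the keeper bar is grey at (294,347), and the rest wall is at (494,295).

Could be taken for the keeper (top view): grey bar across the yellow housings (294,347), blue copy (352,420), blue copy (445,426). The grey one fits the description. Next I'll measure and check it in a crop.

```bash
python3 - <<'E'
from h import *
K,E,img=load('top0');hsv=cv2.cvtColor(img,cv2.COLOR_RGB2HSV)
m=cv2.inRange(hsv,(18,120,90),(35,255,255)); m[:,:150]=0;m[:,280:]=0
n,l,st,c=cv2.connectedComponentsWithStats(m)
for i in range(1,n):
    if st[i,4]>50: print('yel',st[i],c[i],onz('top0',c[i],.055).round(3))
m=cv2.inRange(hsv,(3,110,50),(16,255,255));m[:180]=0;m[230:]=0;m[:,:320]=0;m[:,365:]=0
cs,_=cv2.findContours(m,0,2);k=max(cs,key=cv2.contourArea);r=cv2.minAreaRect(k)
b=cv2.boxPoints(r);print('rest',r,[onz('top0',p,.07).round(3) for p in b])
a=cv2.resize(cv2.imread('pics/top0.png')[195:270,170:260],None,fx=6,fy=6,interpolation=2)
b=cv2.resize(cv2.imread('pics/top0.png')[180:240,315:375],(450,450),interpolation=2)
cv2.imwrite('pics/c0.png',cv2.hconcat([cv2.resize(a,(450,375)),b[:375,:350]]))
for n,uv in(('knob',(401,368)),('tape',(397,311)),('jar',(402,208)),('tub',(630,349))): print(n,onz('top0',np.array(uv)*.7,.03).round(3))
E
```

```text
yel [184 210  19  27 382] [192.59162304 223.11780105] [0.516 0.207 0.055]
yel [219 216  21  39 527] [229.42314991 233.11954459] [0.491 0.117 0.055]
yel [182 239  16  10  71] [189.21126761 245.15492958] [0.463 0.214 0.055]
rest ((345.82354736328125, 207.29412841796875), (35.89527130126953, 14.55213737487793), 75.96376037597656) [array([ 0.589, -0.136,  0.07 ]), array([ 0.597, -0.17 ,  0.07 ]), array([ 0.513, -0.189,  0.07 ]), array([ 0.504, -0.155,  0.07 ])]
knob [ 0.433 -0.006  0.03 ]
tape [0.532 0.001 0.03 ]
jar [ 0.714 -0.009  0.03 ]
tub [ 0.464 -0.398  0.03 ]
```

View pics/c0.png

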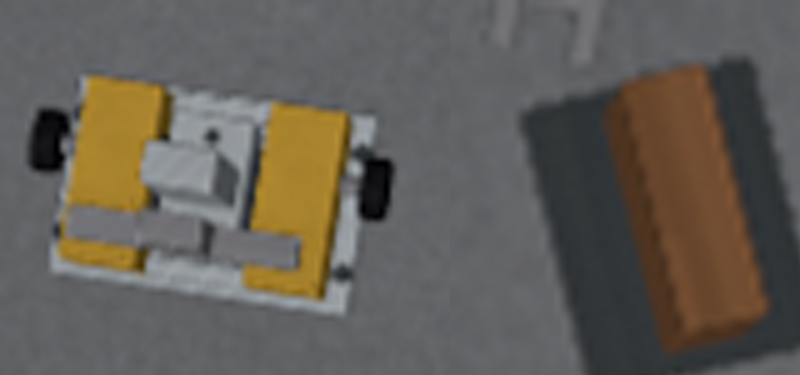

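The crop shows the grey keeper with its tab at crop (170,230), across both yellow housings on the robot side of the stem. That is the wanted one. I'll move so the wrist camera looks over the seat.

Call:
step_arm(plan=[[[-0.1,-0.23,-0.05],[0,0,0],1],[[-0.1,-0.23,-0.05],[0,0,0],1],[[-0.1,-0.23,-0.05],[0,0,0],1],[[-0.1,-0.23,0],[0,0,0],1],[[-0.29,-0.07,0],[0,0,-0.1],1]])

```text
time: 0.72
tcp_pos: [0.2794, 0.3157, 0.2714]
tool_rot: [[-0.952, 0.307, -0.002], [0.307, 0.952, -0.001], [0.002, -0.001, -1.0]]
contact_force: [1.1, 0.9, 0.7]
width: 0.0882
finger_force: 0.0
```

Call:
step_arm(plan=[[[-0.29,-0.1,0],[0,0,-0.1],1],[[-0.29,-0.1,0],[0,0,-0.1],1],[[-0.29,-0.1,0],[0,0,0],1],[[-0.29,-0.15,0],[0,0,0],1],[[0,0,0],[0,0,0],1]])

```text
time: 1.35
tcp_pos: [0.4903, 0.1792, 0.2712]
tool_rot: [[-0.987, 0.163, 0.001], [0.163, 0.987, -0.001], [-0.001, -0.001, -1.0]]
contact_force: [-0.6, 0.4, -0.1]
width: 0.0878
finger_force: 0.0
```

```bash
cat >> h.py <<'E'
from scipy.spatial.transform import Rotation as Ro
def Rdown(yaw): # tool y axis at yaw+90 deg (along y of an object with that yaw)
    c,s=np.cos(np.radians(yaw)),np.sin(np.radians(yaw)); return np.array([[-c,-s,0],[-s,c,0],[0,0,-1.]])
def need(p,R=None):
    s=manip.sense();A=np.array(s['tool_rot'])
    print('tcp',s['tcp_pos'].round(4),'shift',(A.T@(np.array(p)-s['tcp_pos'])/.2).round(3), 'turn',(Ro.from_matrix(A.T@R).as_rotvec(degrees=True)/45).round(3) if R is not None else '')
E
python3 - <<'E'
from h import *
c=snap('wrist','w1');s=manip.sense();print(s['time'],s['tcp_pos'].round(3),s['tool_rot'].round(3),c['T_tool_cam'],c['intrinsics'])
print(proj('w1',[.497,.16,.055]),proj('w1',[.5,.16,.135]))
E
```

```text
1.4 [0.488 0.18  0.271] [[-0.987  0.162 -0.001]
 [ 0.162  0.987 -0.   ]
 [ 0.001 -0.    -1.   ]] [[-4.84199660e-04 -9.62817561e-01 -2.70152013e-01  7.57204420e-02]
 [ 9.99999806e-01 -5.72177171e-04  2.46907882e-04  4.79497248e-04]
 [-3.92302059e-04 -2.70151841e-01  9.62817651e-01 -1.43393951e-01]
 [ 0.00000000e+00  0.00000000e+00  0.00000000e+00  1.00000000e+00]] [[335.3043854    0.         275.80033783]
 [  0.         335.3043854  208.26278852]
 [  0.           0.           1.        ]]
[259.21150755 194.59265412] [255.43551652 219.12227235]
```

View pics/w1.png

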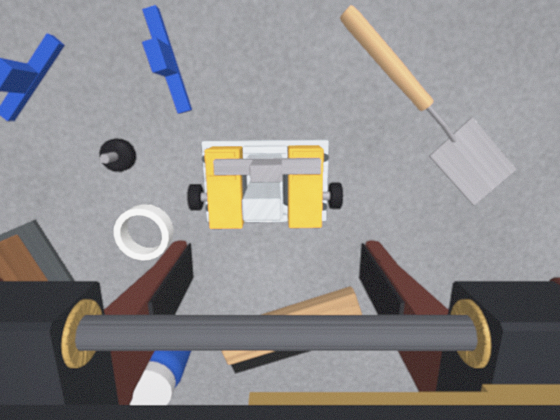

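The wrist view is nearly square to the seat: plate from 202 to 328 in u, keeper bar at v≈167 with the tab at (266,172), stem at (264,200). I'll take a second, lower view for the triangulation.

Call:
step_arm(plan=[[[0.08,-0.05,0.18],[0,0,0],1],[[0.08,-0.05,0.18],[0,0,0],1],[[0,0,0],[0,0,0],1],[[0,0,0],[0,0,0],1]])

```text
time: 1.9
tcp_pos: [0.4529, 0.1681, 0.2009]
tool_rot: [[-0.988, 0.158, 0.002], [0.158, 0.988, 0.001], [-0.002, 0.001, -1.0]]
contact_force: [0.3, 1.3, 0.4]
width: 0.088
finger_force: 0.0
```

```bash
python3 - <<'E'
from h import *
snap('wrist','w2')
for f in('w1','w2'):
    K,E,img=load(f);hsv=cv2.cvtColor(img,cv2.COLOR_RGB2HSV)
    u,v=proj(f,[.497,.16,.055])
    m=cv2.inRange(hsv,(18,120,90),(35,255,255)); m[:int(v-110)]=0;m[int(v+110):]=0;m[:,:int(u-130)]=0;m[:,int(u+130):]=0
    n,l,st,c=cv2.connectedComponentsWithStats(m)
    for i in range(1,n):
        if st[i,4]>60: print(f,st[i],c[i].round(1))
_,_,img=load('w2');u,v=map(int,proj('w2',[.497,.16,.055]));print(u,v)
a=img[v-110:v+100,u-140:u+140,::-1];cv2.imwrite('pics/c2.png',cv2.resize(a,(800,600),interpolation=cv2.INTER_CUBIC))
E
```

```text
w1 [ 204  147   40   82 2353] [223.4 190.5]
w1 [ 288  146   36   82 2235] [304.9 191.1]
w2 [ 209  188   46   99 3380] [231.5 240.7]
w2 [307 188  45  23 817] [328.2 197.5]
w2 [ 306  228   44   58 2376] [327.2 256.2]
273 248
```

View pics/c2.png

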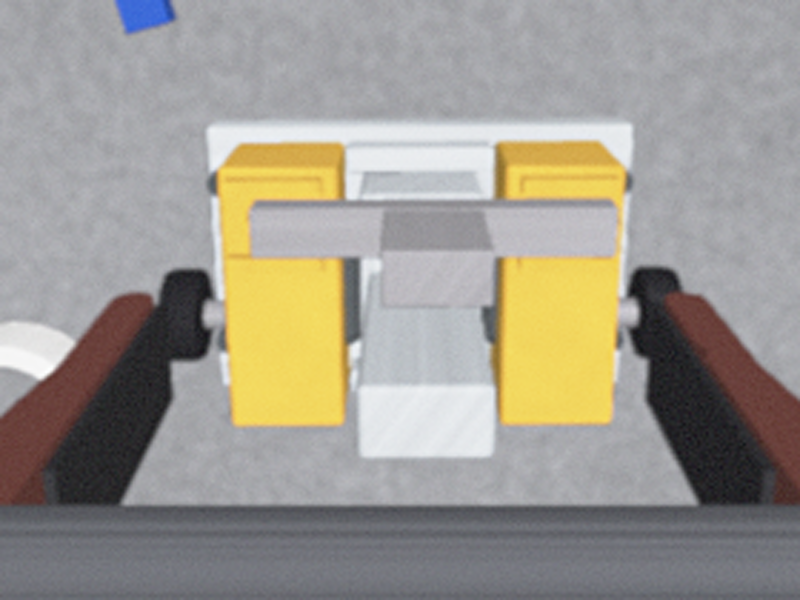

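In the w2 crop the tab top spans (383–490, 250–305), the stem top (360–494, 385–457), and the housings' far edge is v≈423. I'll match these in the w1 crop.

```bash
python3 - <<'E'
from h import *
_,_,img=load('w1')
cv2.imwrite('pics/c1.png',cv2.resize(img[130:250,185:345,::-1],(800,600),interpolation=cv2.INTER_CUBIC))
E
```

```text
(no output)
```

View pics/c1.png

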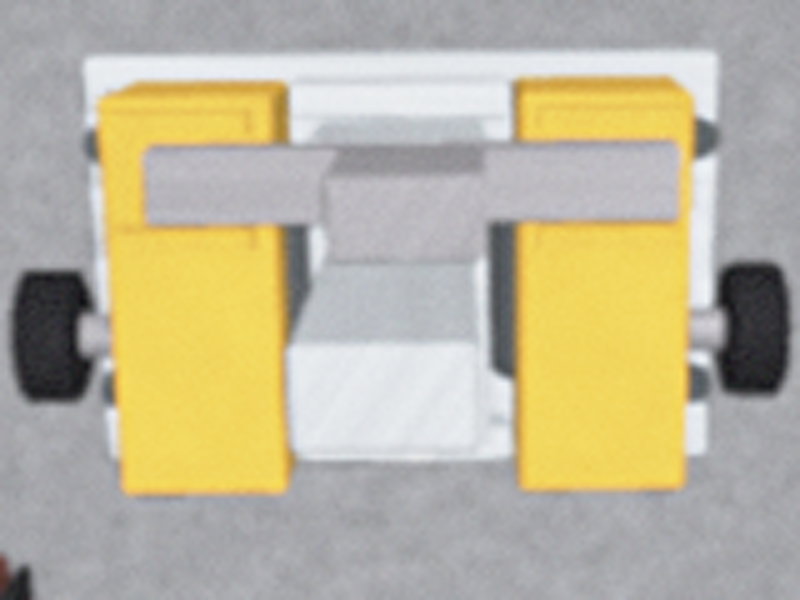

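In the w1 crop the tab top spans (326–483, 178–261), the stem top (290–476, 343–451), and the housings' far corners are (122,493), (289,491), (520,489), (685,488).

```bash
python3 - <<'E'
from h import *
a=lambda x,y:('w1',(185+x/5-.4,130+y/5-.4)); s=280/800
b=lambda x,y:('w2',(133+x*s-.3,138+y*.35-.3))
P={'tab':[((326,178),(383,250)),((483,177),(490,250)),((482,260),(490,305)),((328,262),(383,305))],
'stem':[((288,344),(360,385)),((474,342),(493,385)),((477,450),(495,457)),((292,453),(360,457))],
'far':[((122,493),(233,424)),((289,491),(344,424)),((520,489),(500,422)),((685,488),(613,422))]}
for k,v in P.items():
    q=np.array([tri([a(*x),b(*y)])[0] for x,y in v]);r=[tri([a(*x),b(*y)])[1] for x,y in v]
    print(k,q.round(4).tolist(),'mean',q.mean(0).round(4),np.max(r)); d=q[1]-q[0] if k!='far' else q[3]-q[0]
    print('  yaw',np.degrees(np.arctan2(-d[0],d[1])),np.linalg.norm(d))
    zz={'tab':.107,'stem':.135,'far':.055}[k]
    for f,g in((a,0),(b,1)):
        c=np.array([onz(*f(*x[g]),zz) for x in v]);print('   onz',c.mean(0).round(4),np.degrees(np.arctan2(-(c[1]-c[0])[0],(c[1]-c[0])[1])).round(1) if k!='far' else np.degrees(np.arctan2(-(c[3]-c[0])[0],(c[3]-c[0])[1])).round(1))
E
```

```text
tab [[0.4567, 0.161, 0.1048], [0.4616, 0.1893, 0.1035], [0.4768, 0.1869, 0.1042], [0.4726, 0.1583, 0.1034]] mean [0.4669 0.1739 0.104 ] 0.0002
  yaw -9.71673306335802 0.02873370105860056
   onz [0.4664 0.174  0.107 ] -9.1
   onz [0.4658 0.174  0.107 ] -9.1
stem [[0.4799, 0.1522, 0.1343], [0.4846, 0.1839, 0.1351], [0.5037, 0.1815, 0.1355], [0.4997, 0.1489, 0.1332]] mean [0.492  0.1666 0.1345] 0.0004
  yaw -8.40364789257297 0.03199405752289619
   onz [0.4919 0.1665 0.135 ] -8.8
   onz [0.4917 0.1669 0.135 ] -9.1
far [[0.5267, 0.0967, 0.0533], [0.5322, 0.1341, 0.0541], [0.5411, 0.186, 0.0518], [0.5464, 0.2234, 0.0532]] mean [0.5366 0.16   0.0531] 0.0003
  yaw -8.843013257782562 0.1282181410884162
   onz [0.536  0.1601 0.055 ] -8.9
   onz [0.5356 0.1602 0.055 ] -8.8
```

Keeper tab centre is (0.4663, 0.174) with its top at 0.104–0.107, seat centre is (0.492, 0.167), yaw −9°.

```bash
python3 - <<'E'
from h import *
need([.466,.1738,.094],Rdown(-9))
E
```

```text
tcp [0.4536 0.1681 0.2013] shift [-0.055  0.037  0.537] turn [ 0.002  0.004 -0.002]
```

Call:
step_arm(plan=[[[-0.055,0.037,0.0],[0,0,0],0.3],[[0,0,0.2],[0,0,0],0.3],[[0,0,0.2],[0,0,0],0.3],[[0,0,0.137],[0,0,0],0.3],[[0,0,0],[0,0,0],0.3]])

```text
time: 2.58
tcp_pos: [0.4645, 0.1728, 0.0912]
tool_rot: [[-0.987, 0.159, -0.002], [0.159, 0.987, -0.0], [0.002, -0.001, -1.0]]
contact_force: [0.3, -0.2, -0.1]
width: 0.0569
finger_force: 0.0
```

Call:
step_arm(plan=[[[0,0,0],[0,0,0],-1],[[0,0,0],[0,0,0],-1],[[0,0,0],[0,0,0],-1],[[0,0,0],[0,0,0],-1]])

```text
time: 3.08
tcp_pos: [0.4651, 0.1729, 0.0933]
tool_rot: [[-0.987, 0.158, 0.002], [0.158, 0.987, 0.001], [-0.002, 0.001, -1.0]]
contact_force: [-0.6, 0.0, 7.1]
width: 0.0299
finger_force: 30.0
```

Call:
step_arm(plan=[[[0,0,-0.1],[0,0,0],-1],[[0,0,-0.25],[0,0,0],-1],[[0,0,-0.25],[0,0,0],-1],[[0,0,-0.1],[0,0,0],-1],[[0,0,0],[0,0,0],-1]])

```text
time: 3.7
tcp_pos: [0.465, 0.1728, 0.2337]
tool_rot: [[-0.987, 0.158, 0.003], [0.158, 0.987, 0.001], [-0.003, 0.001, -1.0]]
contact_force: [-0.3, 0.6, -2.2]
width: 0.0298
finger_force: 30.0
```

```bash
python3 - <<'E'
from h import *
s=manip.sense();print(s['width'],s['contact_force'],s['time'])
need([.53,-.16,.235],Rdown(12.8))
E
```

```text
0.029784379684992396 [-0.25731009  0.55043342 -2.22364959] 3.7
tcp [0.465  0.1728 0.2337] shift [-0.585 -1.591 -0.006] turn [ 0.001  0.004 -0.487]
```

Call:
step_arm(plan=[[[-0.075,-0.27,0],[0,0,0],-1],[[-0.075,-0.27,0],[0,0,0],-1],[[-0.075,-0.27,0],[0,0,0],-1],[[-0.075,-0.27,0],[0,0,0],-1],[[-0.075,-0.27,0],[0,0,0],-1]])

```text
time: 4.32
tcp_pos: [0.4942, -0.1073, 0.2304]
tool_rot: [[-0.987, 0.159, -0.003], [0.159, 0.987, 0.001], [0.003, 0.001, -1.0]]
contact_force: [1.0, 0.8, -2.4]
width: 0.0295
finger_force: 30.0
```

Call:
step_arm(plan=[[[-0.075,-0.27,0],[0,0,0],-1],[[0,0,0],[0,0,-0.2],-1],[[0,0,0],[0,0,-0.2],-1],[[0,0,0],[0,0,-0.085],-1],[[0,0,0],[0,0,0],-1]])

```text
time: 4.95
tcp_pos: [0.5006, -0.1611, 0.2305]
tool_rot: [[-0.976, -0.219, -0.003], [-0.219, 0.976, 0.001], [0.003, 0.002, -1.0]]
contact_force: [0.3, 0.7, -2.0]
width: 0.0297
finger_force: 30.0
```

```bash
python3 - <<'E'
from h import *
snap('wrist','w3');s=manip.sense();print(s['width'],s['contact_force'],s['time'],s['tcp_pos'])
print(proj('w3',[.551,-.1625,.07]))
E
```

```text
0.029862471669840008 [ 0.09781721  1.13432913 -1.23002106] 5.0 [ 0.50076502 -0.16116002  0.23080567]
[261.56003343 247.32864334]
```

View pics/w3.png

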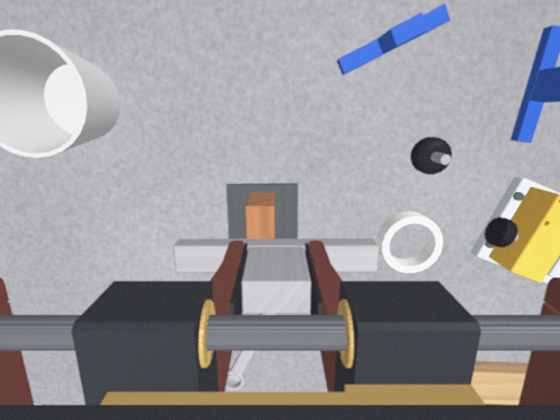

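Keeper held level, bar square to the rest (bar v≈255, u 176–378); the wall's near end shows at u 247–275, v 193–240. Now the rest's height and place from the two views.

```bash
python3 - <<'E'
from h import *
K,E,img=load('w3')
print('col261',[tuple(img[v,261]) [0:1][0].item() for v in range(186,240,2)])
for r in(215,225,235):
    R=img[r].astype(int);u=[i for i in range(230,300) if R[i,0]-R[i,2]>50];print(r,u[0],u[-1],[R[i,0].item() for i in range(u[0],u[-1],3)])
t=lambda x,y:('top0',(315+(x-450)/7.5-.4,180+y/7.5-.4))
for p in((680,328),(768,308),(705,65),(630,83)): print(onz(*t(*p),.07).round(4))
E
```

```text
col261 [108, 105, 105, 144, 153, 155, 154, 149, 151, 153, 186, 193, 194, 194, 190, 190, 193, 201, 197, 193, 200, 199, 204, 199, 203, 202, 189]
215 246 274 [189, 213, 213, 211, 214, 196, 193, 193, 211, 203]
225 246 274 [170, 213, 212, 215, 214, 200, 198, 196, 212, 203]
235 246 274 [159, 211, 214, 215, 215, 201, 191, 194, 207, 203]
[ 0.512 -0.16   0.07 ]
[ 0.5183 -0.1882  0.07  ]
[ 0.597  -0.1698  0.07  ]
[ 0.5912 -0.1457  0.07  ]
```

```bash
python3 - <<'E'
from h import *
t=lambda x,y:('top0',(315+(x-450)/7.5-.4,180+y/7.5-.4))
for w,p in(((245.7,205.5),(768,308)),((274.5,205.5),(680,328))):
    print(tri([('w3',w),t(*p)]),onz('w3',w,.07).round(4))
a=onz('w3',(246,236),.07);b=onz('w3',(245.8,208),.07);d=a-b;print('yaw',np.degrees(np.arctan2(d[1],d[0])))
m=(onz('w3',(245.7,205.5),.07)+onz('w3',(274.5,205.5),.07))/2
for y in(12.8,13.5): c=m+.042*np.array([np.cos(np.radians(y)),np.sin(np.radians(y)),0]);print(c)
# keeper in hand: bar ends, lower edge row ~ top edge of bar
for uv in((176,240),(378,240),(176,271),(376,270)): print(onz('w3',uv,.2308-.038+.012).round(4))
s=manip.sense();print(s['tcp_pos'],s['tool_rot'][:,1])
need([.549,-.1625,.145],Rdown(12.8))
E
```

```text
(array([ 0.51853612, -0.18816212,  0.05613116]), [0.0025, 0.0025]) [ 0.513  -0.1858  0.07  ]
(array([ 0.51162096, -0.16002593,  0.05945374]), [0.0021, 0.0021]) [ 0.5071 -0.1594  0.07  ]
yaw 11.641907971007496
[ 0.55103848 -0.16326867  0.07      ]
[ 0.55092174 -0.162769    0.07      ]
[ 0.502  -0.2146  0.2048]
[ 0.4783 -0.1085  0.2048]
[ 0.5201 -0.212   0.2048]
[ 0.4955 -0.1043  0.2048]
[ 0.50076502 -0.16116002  0.23080567] [-0.21843072  0.9758512   0.00156831]
tcp [ 0.5008 -0.1612  0.2308] shift [-0.235 -0.06   0.428] turn [ 0.002 -0.003 -0.004]
```

Call:
step_arm(plan=[[[-0.12,-0.03,0],[0,0,0],-1],[[-0.13,-0.03,0.2],[0,0,0],-1],[[0,0,0],[0,0,0],-1],[[0,0,0],[0,0,0],-1]])

```text
time: 5.5
tcp_pos: [0.5522, -0.1619, 0.192]
tool_rot: [[-0.976, -0.22, -0.002], [-0.22, 0.976, 0.001], [0.002, 0.001, -1.0]]
contact_force: [0.3, 0.3, -2.2]
width: 0.0299
finger_force: 30.0
```

```bash
python3 - <<'E'
from h import *
snap('wrist','w4')
K,E,img=load('w4');R=img.astype(int)
p=proj('w4',[.51,-.1725,.07]);print(p);u,v=map(int,p)
print([(r,R[r,u,0].item()) for r in range(v-24,v+30,2)])
for r in(v+10,v+20):
    q=[i for i in range(u-50,u+50) if R[r,i,0]-R[r,i,2]>50];print(r,q[0],q[-1])
need([.552,-.1635,.111],Rdown(12.8))
E
```

```text
[272.78959882 156.45463823]
[(132, 189), (134, 189), (136, 186), (138, 186), (140, 145), (142, 105), (144, 106), (146, 106), (148, 110), (150, 156), (152, 158), (154, 151), (156, 169), (158, 197), (160, 201), (162, 204), (164, 203), (166, 201), (168, 206), (170, 201), (172, 203), (174, 207), (176, 204), (178, 204), (180, 205), (182, 207), (184, 209)]
166 255 289
176 255 289
tcp [ 0.5525 -0.1622  0.1927] shift [ 0.004 -0.006  0.409] turn [ 0.    -0.001 -0.003]
```

```bash
python3 - <<'E'
from h import *
a=tri([('w3',(245.7,205.5)),('w4',(254.7,156.3))]);b=tri([('w3',(274.5,205.5)),('w4',(289.3,156.3))]);print(a,b)
m=(onz('w4',(254.7,156.3),.07)+onz('w4',(289.3,156.3),.07))/2;print(m, m+.042*np.array([.975,.222,0]))
for v in(165,180): print((onz('w4',(254.8,v),.07)+onz('w4',(289.4,v),.07))/2)
E
```

```text
(array([ 0.51295355, -0.18609202,  0.07031105]), [0.0003, 0.0003]) (array([ 0.50699758, -0.15963245,  0.0704569 ]), [0.0002, 0.0002])
[ 0.51001775 -0.17313273  0.07      ] [ 0.55096775 -0.16380873  0.07      ]
[ 0.5167084  -0.17156979  0.07      ]
[ 0.52849643 -0.1689583   0.07      ]
```

Call:
step_arm(plan=[[[0.007,-0.008,0.15],[0,0,0],-1],[[0,0,0.15],[0,0,0],-1],[[0,0,0.1],[0,0,0],-1],[[0,0,0],[0,0,0],-1],[[0,0,0],[0,0,0],-1]])

```text
time: 6.18
tcp_pos: [0.5527, -0.1646, 0.1138]
tool_rot: [[-0.976, -0.22, 0.002], [-0.22, 0.976, -0.001], [-0.002, -0.001, -1.0]]
contact_force: [0.7, -0.3, -1.0]
width: 0.0298
finger_force: 30.0
```

Call:
step_arm(plan=[[[0,0,0.01],[0,0,0],-1],[[0,0,0.005],[0,0,0],-1],[[0,0,0],[0,0,0],-1],[[0,0,0],[0,0,0],-1]])

```text
time: 6.68
tcp_pos: [0.5521, -0.1641, 0.1093]
tool_rot: [[-0.976, -0.22, 0.0], [-0.22, 0.976, -0.0], [0.0, -0.0, -1.0]]
contact_force: [0.1, -0.2, -2.3]
width: 0.0295
finger_force: 30.0
```

Call:
step_arm(plan=[[[0,0,0.005],[0,0,0],-1],[[0,0,0],[0,0,0],-1],[[0,0,0],[0,0,0],-1]])

```text
time: 7.05
tcp_pos: [0.5522, -0.1642, 0.1084]
tool_rot: [[-0.976, -0.22, 0.0], [-0.22, 0.976, -0.0], [-0.0, -0.0, -1.0]]
contact_force: [-0.7, -0.6, 0.0]
width: 0.03
finger_force: 30.0
```

Contact is starting. I'll go a touch more, then release.

Call:
step_arm(plan=[[[0,0,0.004],[0,0,0],-1],[[0,0,0],[0,0,0],-1],[[0,0,0],[0,0,0],-1]])

```text
time: 7.42
tcp_pos: [0.5522, -0.1641, 0.1083]
tool_rot: [[-0.976, -0.22, 0.0], [-0.22, 0.976, -0.0], [-0.0, -0.0, -1.0]]
contact_force: [-1.9, 0.7, 6.2]
width: 0.03
finger_force: 30.0
```

Call:
step_arm(plan=[[[0,0,0],[0,0,0],-0.2],[[0,0,0],[0,0,0],0.1],[[0,0,0],[0,0,0],0.3],[[0,0,0],[0,0,0],0.3],[[0,0,0],[0,0,0],0.3]])

```text
time: 8.05
tcp_pos: [0.5521, -0.1642, 0.1074]
tool_rot: [[-0.976, -0.22, -0.0], [-0.22, 0.976, -0.0], [0.0, -0.0, -1.0]]
contact_force: [-0.7, -0.7, -0.2]
width: 0.0571
finger_force: 0.0
```

Call:
step_arm(plan=[[[0,0,-0.1],[0,0,0],0.3],[[0,0,-0.25],[0,0,0],0.3],[[0.1,0,-0.25],[0,0,0],0.3],[[0.1,0,-0.05],[0,0,0],0.3],[[0,0,0],[0,0,0],0.3]])

```text
time: 8.68
tcp_pos: [0.5119, -0.173, 0.2376]
tool_rot: [[-0.976, -0.219, 0.0], [-0.219, 0.976, -0.0], [-0.0, -0.0, -1.0]]
contact_force: [0.2, 0.2, -0.1]
width: 0.0575
finger_force: 0.0
```

```bash
python3 - <<'E'
from h import *
snap('wrist','w5');print(proj('w5',[.551,-.1637,.082]))
need([.492,.1667,.24],Rdown(-8.9))
E
```

```text
[275.11297391 240.29304032]
tcp [ 0.5122 -0.1727  0.2367] shift [-0.273  1.678 -0.015] turn [ 0.001 -0.001  0.479]
```

View pics/w5.png

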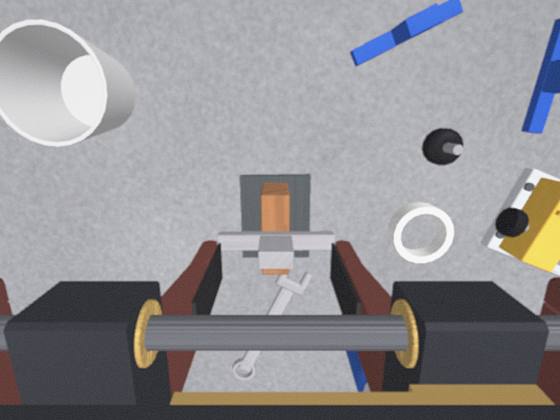

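The keeper lies level and crosswise on the wall, its bar at (276,240) and its tab over the wall. Now back to the block.

Call:
step_arm(plan=[[[-0.045,0.28,0],[0,0,0],0.3],[[-0.045,0.28,0],[0,0,0],0.3],[[-0.045,0.28,0],[0,0,0],0.3],[[-0.045,0.28,0],[0,0,0],0.3],[[-0.045,0.28,0],[0,0,0],0.3]])

```text
time: 9.35
tcp_pos: [0.4945, 0.1122, 0.2354]
tool_rot: [[-0.976, -0.22, -0.003], [-0.22, 0.976, -0.0], [0.003, 0.001, -1.0]]
contact_force: [1.4, 0.2, -0.2]
width: 0.057
finger_force: 0.0
```

Call:
step_arm(plan=[[[-0.045,0.28,0],[0,0,0],0.3],[[0,0,0],[0,0,0.2],0.3],[[0,0,0],[0,0,0.2],0.3],[[0,0,0],[0,0,0.08],0.3],[[0,0,0],[0,0,0],0.3]])

```text
time: 9.98
tcp_pos: [0.4912, 0.167, 0.2355]
tool_rot: [[-0.988, 0.154, -0.003], [0.154, 0.988, -0.001], [0.003, -0.001, -1.0]]
contact_force: [-0.7, -0.7, -0.3]
width: 0.057
finger_force: 0.0
```

```bash
python3 - <<'E'
from h import *
need([.492,.1667,.100],Rdown(-8.9))
E
```

```text
tcp [0.4912 0.167  0.2355] shift [-0.006 -0.     0.678] turn [-0.001 -0.004  0.001]
```

Call:
step_arm(plan=[[[-0.006,0,0.2],[0,0,0],0.3],[[0,0,0.25],[0,0,0],0.3],[[0,0,0.19],[0,0,0],0.3],[[0,0,0],[0,0,0],0.3],[[0,0,0],[0,0,0],0.3]])

```text
time: 10.6
tcp_pos: [0.4936, 0.1667, 0.11]
tool_rot: [[-0.988, 0.154, 0.0], [0.154, 0.988, 0.0], [-0.0, 0.0, -1.0]]
contact_force: [0.3, -0.3, -0.0]
width: 0.0569
finger_force: 0.0
```

Call:
step_arm(plan=[[[0,0,0],[0,0,0],-1],[[0,0,0],[0,0,0],-1],[[0,0,0],[0,0,0],-1],[[0,0,0],[0,0,0],-1],[[0,0,0],[0,0,0],-1]])

```text
time: 11.22
tcp_pos: [0.4936, 0.166, 0.1105]
tool_rot: [[-0.988, 0.154, 0.002], [0.154, 0.988, -0.001], [-0.002, -0.001, -1.0]]
contact_force: [-0.3, -3.8, 6.1]
width: 0.0342
finger_force: 30.0
```

Stem held at 34 mm. I'll work out the rocking chain in tool axes: each swing pivots about one jaw, 0.11 rad either way.

```bash
python3 - <<'E'
import numpy as np
# state in seat frame: y,z,th (lean to +y). tool y=(cos,-sin) , tool z(down)=(-sin,-cos) in (y,z)
p=np.array([0,.1105]);th=0
def rot(v,d): return np.array([v[0]*np.cos(d)+v[1]*np.sin(d),-v[0]*np.sin(d)+v[1]*np.cos(d)])
for tgt in(.11,-.11,.11,-.11,.11,-.11,.11):
    n=3 if th==0 else 5; d=(tgt-th)/n; piv=np.array([.02*np.sign(tgt),.033]); out=[]
    for _ in range(n):
        q=piv+rot(p-piv,d); s=q-p
        out.append([round(s@[np.cos(th),-np.sin(th)]/.2,4),round(s@[-np.sin(th),-np.cos(th)]/.2,4),round(np.degrees(d)/45,4)]); p=q;th+=d
    print(tgt,p.round(4),out)
E
```

```text
0.11 [0.0086 0.1122] [[np.float64(0.0143), np.float64(-0.0034), np.float64(0.0467)], [np.float64(0.0143), np.float64(-0.0034), np.float64(0.0467)], [np.float64(0.0143), np.float64(-0.0034), np.float64(0.0467)]]
-0.11 [-0.0094  0.1166] [[np.float64(-0.0181), np.float64(-0.0039), np.float64(-0.056)], [np.float64(-0.0181), np.float64(-0.0039), np.float64(-0.056)], [np.float64(-0.0181), np.float64(-0.0039), np.float64(-0.056)], [np.float64(-0.0181), np.float64(-0.0039), np.float64(-0.056)], [np.float64(-0.0181), np.float64(-0.0039), np.float64(-0.056)]]
0.11 [0.0096 0.121 ] [[np.float64(0.0191), np.float64(-0.004), np.float64(0.056)], [np.float64(0.0191), np.float64(-0.004), np.float64(0.056)], [np.float64(0.0191), np.float64(-0.004), np.float64(0.056)], [np.float64(0.0191), np.float64(-0.004), np.float64(0.056)], [np.float64(0.0191), np.float64(-0.004), np.float64(0.056)]]
-0.11 [-0.0103  0.1253] [[np.float64(-0.02), np.float64(-0.0039), np.float64(-0.056)], [np.float64(-0.02), np.float64(-0.0039), np.float64(-0.056)], [np.float64(-0.02), np.float64(-0.0039), np.float64(-0.056)], [np.fl
[... 416 characters left out ...]
0.0039), np.float64(0.056)]]
-0.11 [-0.0113  0.134 ] [[np.float64(-0.022), np.float64(-0.0039), np.float64(-0.056)], [np.float64(-0.022), np.float64(-0.0039), np.float64(-0.056)], [np.float64(-0.022), np.float64(-0.0039), np.float64(-0.056)], [np.float64(-0.022), np.float64(-0.0039), np.float64(-0.056)], [np.float64(-0.022), np.float64(-0.0039), np.float64(-0.056)]]
0.11 [0.0115 0.1384] [[np.float64(0.0229), np.float64(-0.0039), np.float64(0.056)], [np.float64(0.0229), np.float64(-0.0039), np.float64(0.056)], [np.float64(0.0229), np.float64(-0.0039), np.float64(0.056)], [np.float64(0.0229), np.float64(-0.0039), np.float64(0.056)], [np.float64(0.0229), np.float64(-0.0039), np.float64(0.056)]]
```

Call:
step_arm(plan=[[[0,0.014,-0.004],[0.047,0,0],-1],[[0,0.014,-0.004],[0.047,0,0],-1],[[0,0.014,-0.004],[0.047,0,0],-1],[[0,0,0],[0,0,0],-1],[[0,0,0],[0,0,0],-1]])

```text
time: 11.85
tcp_pos: [0.4949, 0.1748, 0.1121]
tool_rot: [[-0.988, 0.153, -0.016], [0.154, 0.982, -0.109], [-0.001, -0.11, -0.994]]
contact_force: [0.1, -3.2, 4.5]
width: 0.0337
finger_force: 30.0
```

```bash
python3 - <<'E'
from h import *
snap('scene','s6');_,_,img=load('s6');print(manip.sense()['moment'])
u,v=map(int,proj('s6',[.492,.167,.07]))
cv2.imwrite('pics/c6.png',cv2.resize(img[v-45:v+45,u-60:u+60,::-1],(800,600),interpolation=cv2.INTER_CUBIC))
E
```

```text
[-0.42061895 -0.19836945  0.1384999 ]
```

View pics/c6.png

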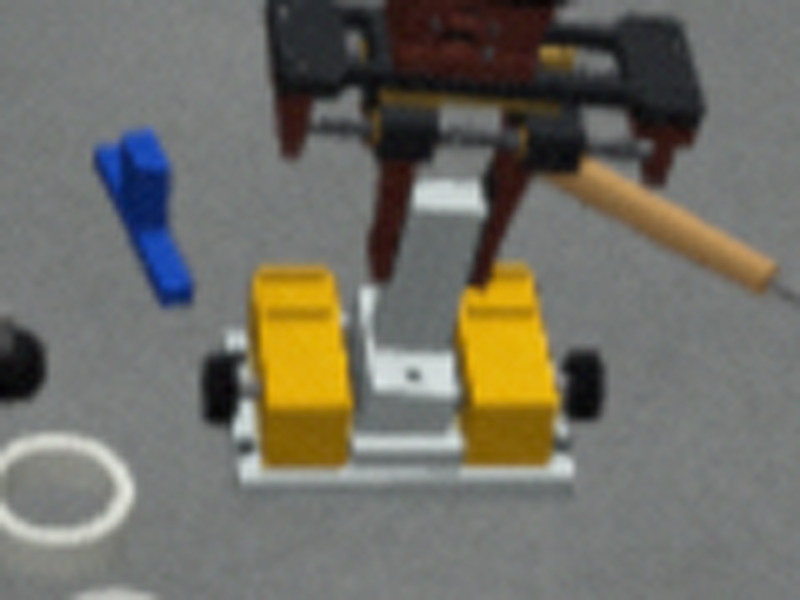

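The block leans with the gripper to the seat's +y: stem top at (450,190) against foot at (410,380), and the foot has risen on the left of the image. Now the right swing.

Call:
step_arm(plan=[[[0,-0.018,-0.004],[-0.056,0,0],-1],[[0,-0.018,-0.004],[-0.056,0,0],-1],[[0,-0.018,-0.004],[-0.056,0,0],-1],[[0,-0.018,-0.004],[-0.056,0,0],-1],[[0,-0.018,-0.004],[-0.056,0,0],-1]])

```text
time: 12.52
tcp_pos: [0.4919, 0.1568, 0.1154]
tool_rot: [[-0.988, 0.154, 0.018], [0.155, 0.982, 0.109], [-0.001, 0.11, -0.994]]
contact_force: [2.3, 0.9, -9.2]
width: 0.0339
finger_force: 30.0
```

Call:
step_arm(plan=[[[0,0,0],[0,0,0],-1],[[0,0,0],[0,0,0],-1]])

```text
time: 12.78
tcp_pos: [0.492, 0.157, 0.1156]
tool_rot: [[-0.988, 0.154, 0.017], [0.155, 0.982, 0.107], [-0.001, 0.108, -0.994]]
contact_force: [3.2, -1.4, -7.1]
width: 0.0338
finger_force: 30.0
```

Call:
step_arm(plan=[[[0,0.019,-0.004],[0.056,0,0],-1],[[0,0.019,-0.004],[0.056,0,0],-1],[[0,0.019,-0.004],[0.056,0,0],-1],[[0,0.019,-0.004],[0.056,0,0],-1],[[0,0.019,-0.004],[0.056,0,0],-1]])

```text
time: 13.4
tcp_pos: [0.4948, 0.1759, 0.1198]
tool_rot: [[-0.988, 0.153, -0.017], [0.154, 0.982, -0.112], [-0.001, -0.113, -0.994]]
contact_force: [4.2, -4.2, -12.7]
width: 0.034
finger_force: 30.0
```

Call:
step_arm(plan=[[[0,0,0],[0,0,0],-1],[[0,0,0],[0,0,0],-1]])

```text
time: 13.65
tcp_pos: [0.4948, 0.1759, 0.12]
tool_rot: [[-0.988, 0.152, -0.016], [0.153, 0.982, -0.111], [-0.001, -0.112, -0.994]]
contact_force: [3.8, -3.2, -7.4]
width: 0.0339
finger_force: 30.0
```

Call:
step_arm(plan=[[[0,-0.02,-0.004],[-0.056,0,0],-1],[[0,-0.02,-0.004],[-0.056,0,0],-1],[[0,-0.02,-0.004],[-0.056,0,0],-1],[[0,-0.02,-0.004],[-0.056,0,0],-1],[[0,-0.02,-0.004],[-0.056,0,0],-1]])

```text
time: 14.28
tcp_pos: [0.4915, 0.1561, 0.1243]
tool_rot: [[-0.988, 0.153, 0.017], [0.153, 0.982, 0.108], [-0.0, 0.109, -0.994]]
contact_force: [3.5, -0.5, -11.5]
width: 0.0337
finger_force: 30.0
```

Call:
step_arm(plan=[[[0,0,0],[0,0,0],-1],[[0,0,0],[0,0,0],-1]])

```text
time: 14.52
tcp_pos: [0.4916, 0.1563, 0.1246]
tool_rot: [[-0.988, 0.153, 0.017], [0.154, 0.982, 0.106], [-0.0, 0.108, -0.994]]
contact_force: [3.9, -1.8, -9.2]
width: 0.034
finger_force: 30.0
```

Call:
step_arm(plan=[[[0,0.021,-0.004],[0.056,0,0],-1],[[0,0.021,-0.004],[0.056,0,0],-1],[[0,0.021,-0.004],[0.056,0,0],-1],[[0,0.021,-0.004],[0.056,0,0],-1],[[0,0.021,-0.004],[0.056,0,0],-1]])

```text
time: 15.15
tcp_pos: [0.4944, 0.1764, 0.1292]
tool_rot: [[-0.988, 0.152, -0.018], [0.153, 0.982, -0.114], [-0.0, -0.115, -0.993]]
contact_force: [2.4, -4.9, -7.6]
width: 0.0337
finger_force: 30.0
```

Call:
step_arm(plan=[[[0,0,0],[0,0,0],-1],[[0,0,0],[0,0,0],-1]])

```text
time: 15.4
tcp_pos: [0.4943, 0.1761, 0.1299]
tool_rot: [[-0.988, 0.151, -0.018], [0.152, 0.982, -0.113], [0.0, -0.115, -0.993]]
contact_force: [1.2, -5.8, 0.4]
width: 0.0339
finger_force: 30.0
```

Call:
step_arm(plan=[[[0,-0.022,-0.004],[-0.056,0,0],-1],[[0,-0.022,-0.004],[-0.056,0,0],-1],[[0,-0.022,-0.004],[-0.056,0,0],-1],[[0,-0.022,-0.004],[-0.056,0,0],-1],[[0,-0.022,-0.004],[-0.056,0,0],-1]])

```text
time: 16.02
tcp_pos: [0.4906, 0.1563, 0.1343]
tool_rot: [[-0.988, 0.153, 0.016], [0.154, 0.982, 0.11], [0.001, 0.111, -0.994]]
contact_force: [-0.1, 0.4, -1.9]
width: 0.034
finger_force: 30.0
```

Call:
step_arm(plan=[[[0,0,0],[0,0,0],-1],[[0,0,0],[0,0,0],-1]])

```text
time: 16.27
tcp_pos: [0.4908, 0.1563, 0.1341]
tool_rot: [[-0.988, 0.154, 0.016], [0.155, 0.982, 0.108], [0.001, 0.109, -0.994]]
contact_force: [-1.6, 3.3, 4.1]
width: 0.0339
finger_force: 30.0
```

Nearly free. One more swing back to upright while rising, then lift clear.

Call:
step_arm(plan=[[[0,0.013,-0.006],[0.035,0,0],-1],[[0,0.013,-0.006],[0.035,0,0],-1],[[0,0.013,-0.006],[0.035,0,0],-1],[[0,0.013,-0.006],[0.035,0,0],-1],[[0,0,0],[0,0,0],-1]])

```text
time: 16.9
tcp_pos: [0.4924, 0.1659, 0.1389]
tool_rot: [[-0.988, 0.152, -0.001], [0.152, 0.988, -0.002], [0.001, -0.002, -1.0]]
contact_force: [-0.2, -0.4, -2.9]
width: 0.0338
finger_force: 30.0
```

Call:
step_arm(plan=[[[0,0,-0.02],[0,0,0],-1],[[0,0,-0.03],[0,0,0],-1],[[0,0,0],[0,0,0],-1]])

```text
time: 17.27
tcp_pos: [0.4933, 0.165, 0.1499]
tool_rot: [[-0.988, 0.155, 0.001], [0.155, 0.988, -0.001], [-0.001, -0.001, -1.0]]
contact_force: [0.1, 0.1, -3.4]
width: 0.0337
finger_force: 30.0
```

```bash
python3 - <<'E'
from h import *
s=manip.sense();print(s['contact_force'],s['moment'],s['time'])
need([.493,.1667,.170],Rdown(-8.9))
E
```

```text
[ 0.12718622  0.14701404 -3.3761166 ] [ 0.00253569 -0.05412013  0.03451315] 17.275
tcp [0.4933 0.165  0.1499] shift [ 0.003  0.008 -0.101] turn [-0.001  0.001 -0.   ]
```

Call:
step_arm(plan=[[[0,0.004,-0.06],[0,0,0],-1],[[0,0.004,-0.06],[0,0,0],-1],[[0,0,0],[0,0,0],-1],[[0,0,0],[0,0,0],-1],[[0,0,0],[0,0,0],-1]])

```text
time: 17.9
tcp_pos: [0.4927, 0.1668, 0.1728]
tool_rot: [[-0.988, 0.155, -0.001], [0.155, 0.988, -0.001], [0.001, -0.001, -1.0]]
contact_force: [0.2, -0.1, -3.6]
width: 0.034
finger_force: 30.0
```

```bash
python3 - <<'E'
from h import *
snap('scene','s7');_,_,img=load('s7');s=manip.sense();print(s['tcp_pos'],s['contact_force'],s['finger_force'])
u,v=map(int,proj('s7',[.5,.03,.08]))
cv2.imwrite('pics/c7.png',cv2.resize(img[v-75:v+75,u-100:u+100,::-1],(800,600),interpolation=cv2.INTER_CUBIC))
for z in(.07,.078,.086): print(z,(np.array(proj('s7',np.array([.493,.166,z])+.035*np.array([.988,-.155,0])))-[u-100,v-75])*4)
E
```

```text
[0.49275572 0.16676744 0.17282943] [ 0.15835011 -0.10345445 -2.22659953] 29.998281598091125
0.07 [585.32146511 315.87213994]
0.078 [586.28617527 307.68191064]
0.086 [587.2579459  299.43173918]
```

View pics/c7.png

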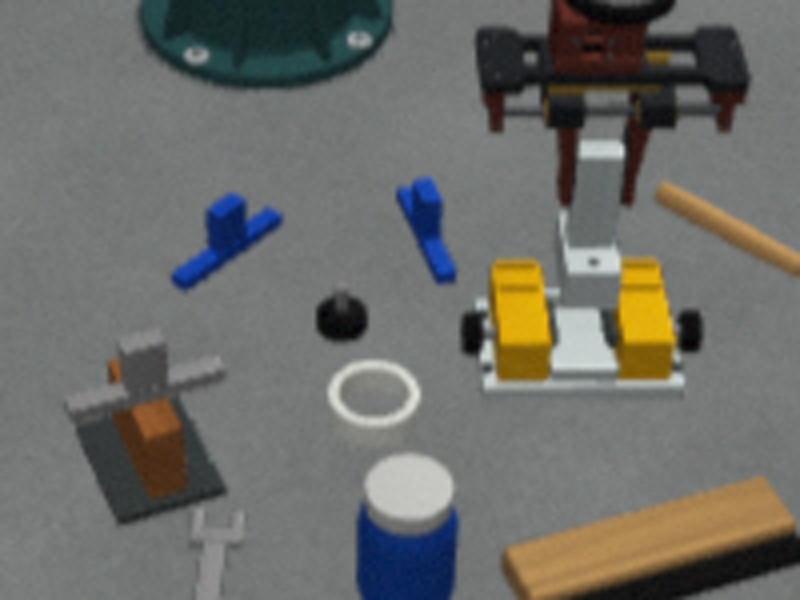

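The block hangs upright over the seat, with its underside edge at (588,307), which puts it at z≈0.078 m. The keeper lies across the rest at (145,385). Handing in.

```bash
python3 -c "
from station import manip
print(manip.close_job())"
```

```text
the job is handed in; nothing more can be done
None
```

The job is handed in (the call gave no verdict): the keeper lies released across the rest, and the block was rocked left first, then right and so on until free, and is held upright and still about 23 mm above the yellow housings.

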